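# Latch, tug-test and turn over the spark plug cassette

## Task

Take the piston off the orange spark plug cassette and stand it upright on a free patch of the bench, touching nothing else there. Slide the red-knobbed latch fully home over the cassette's edge and tug the cassette's black handle firmly straight up to confirm that the latch holds it. Only then turn the blue frame over, right-hand bar downwards, until it lies level against its stop with the cassette latched in it upside down; leave the other things on the bench where they are.

Things in the scene. Friction and masses are not known exactly. Their poses are not given: they have to be found in the camera images.
- stand: Fixed turn-over stand: dark base plate 215 x 110 x 10 mm, two grey posts 44 mm wide, 182 mm high at its near and far ends (88 mm either way along its x). Origin: centre of its underside, on the bench. The frame's turning axis is parallel to its x, 160 mm above the bench, straight over the origin; its y points to its left side.
- frame (a joint): Turn of the blue frame about the stand's x: 0 at the start (level, at a stop), pi turned fully over (level, at the other stop). Growing values carry the right-hand (-y) bar down and the left-hand (+y) bar up and over to the right; from 0 it cannot turn the other way. About balanced, with friction (0.2 N m, about 2 N at a bar): stays where it is left.
- frame_middle (a point): Middle of the blue frame, on the turning axis, 160 mm above the bench; its axes turn with the frame (at the start they equal the stand's). The frame is 140 mm along x, 124 mm along y without bars and latch bed; rim top 10 mm above this point. A fixed aluminium catch on its left edge, 70 mm along x, reaches in to 40 mm from the middle, top 21 mm above this point.
- right_bar (a point): Middle of the yellow bar on the right side of the frame: round, 12 mm thick, 110 mm long parallel to the turning axis, 130 mm from that axis and level with it at the start. Press it down from above to begin turning.
- left_bar (a point): Middle of the equal yellow bar on the left side of the frame, 130 mm from the axis. Once it stands up it can be pushed over to the right and pressed down.
- latch: Sliding latch on the frame's right side. Origin: on the axis of its red knob, at the tongue's underside, 15.5 mm above the turning axis, 15 mm nearer than the middle along x. It slides along the frame's +y; its y from frame_middle is -75 mm fully open (it starts within 8 mm of that), -51 mm fully home at a hard stop (within 3 mm counts). Friction 2 N; it stays where put.
- latch_knob (a point): Middle of the latch's upright red knob, 14 mm above the latch's origin; the knob is 14 mm thick and stands 10 mm above and 9 mm below this point. The steel tongue leads it by 13 mm; home, it overhangs the cassette's edge by 12 mm. The bed under the latch, 60 mm along x, reaches 92 mm out from the axis; behind the knob the space above bed and tongue is free for a finger.
- cassette: Loose orange cassette, 120 x 100 x 22 mm, about 0.3 kg, resting in the frame with 2 mm play. Origin: middle of its underside. Its left edge lies under the fixed catch, its right edge under the latch once that is home; it can then rise only 3.5 mm before both hold it. Its top is 12 mm above the turning axis.
- cassette_middle (a point): Centre of the cassette's block; its z axis points out of the cassette's top.
- cassette_handle (a point): Middle of the black bow handle's bar on the cassette: round bar 10 mm thick along the cassette's y, 40 mm clear between its legs, 36 mm above the cassette's top, 37 mm from the cassette's middle toward the near (-x) end. A firm tug is an upward pull of 12 to 15 N (3 N lifts the cassette; the latch must feel at least 2 N for 0.1 s).
- piston: Loose aluminium-coloured piston, 44 mm across and 43 mm high, 0.15 kg, standing on the cassette's top at the start. Origin: centre of its underside.
- piston_middle (a point): Centre of the piston, 21.5 mm above its underside; z is its own axis, up when it stands as at the start.
- oil_bottle: Loose bystander: orange oil bottle with a black cap, 40 x 66 x 154 mm; origin at the centre of its underside.
- aerosol: Loose bystander: white aerosol can, 59 mm across, 207 mm high; origin at the centre of its underside.
- tape_measure: Loose bystander: yellow tape measure, 38 x 79 x 62 mm; origin at the centre of its underside.
- carton: Loose bystander: blue cardboard carton lying flat, 58 x 115 (along its y) x 42 mm; origin at the centre of its underside.
- pliers: Bystander: red-handled pliers lying flat, 175 (along their x) x 50 x 13 mm; origin at the centre of their underside.
Things that resemble listed ones, but are neither listed nor needed, are in the scene too. What is shaped like the cassette but pink is not meant.

How it is judged:
By the outcome, as a careful person would: the job done as asked, in the order asked, and still so for the second after the job is handed in, with the robot touching nothing.
It also fails if it takes over 72 s, if anything falls off the work surface, if the arm or the gripper's body presses on something with over 40 N, if the wrist force passes 120 N, or if a joint passes its speed limit or range.

## Robot

A 6-joint arm with a two-finger parallel gripper is mounted at the origin on a cart in front of the work surface, level with it; the furniture and walls round the work are solid. World frame = base frame: x ahead of the robot, y to its left, z up, the work surface at z = 0. Lengths are in m, angles in degrees, forces in N, time in s.
With the tool pointing down it reaches from about 0.375 to 0.9 m from the base axis. Payload 3.1 kg.
Tool frame: the origin (TCP) lies at the very end of the fingers, on their centre line; the grasp point (between the pads) lies bot.hold_point_z behind it (bot.hold_point_z is the distance from the TCP to the grasp point, in m); z points along the fingers, y is the line along which they close (so a half turn about z gives the same grasp; the last joint's range is limited). The gripper opens to 87 mm and grips with 3 to 60 N. Pads are 19 mm wide; open, the fingers measure 117 mm over their backs; the gripper's body (75 mm by 190 mm) begins 51 mm behind the grasp point.
Start: joints at [64.773, 30.224, 82.088, -0, 67.689, -10.227], TCP at [0.162, 0.604, 0.223] pointing down, gripper open.
Joint ranges: [-176.69, 176.69], [-43.24, 126.21], [12.49, 139.97], [-82, 262], [0, 151.66], [-163.58, 163.58]. Speed limits (degrees/s): [159.86, 159.86, 180, 180, 180, 180].

## Interface

Orientations are given as a 3x3 rotation matrix whose columns are the frame's x, y, z axes.
In Python, from rig import bot gives the robot as it stands.
- The arm moves only by the tool apply_moves, never from a script. Its argument "plan" is one flat list of numbers, 4 for each row, row after row: the shift along the world's x, y, z normalised to -1 to 1, where 1 is 0.05 m, then the turn about the world's z normalised to -1 to 1, where 1 is 10 degrees. A call has 1 to 12 rows; each row shifts and turns the commanded pose from where the row before left it; what a row does not reach is not made up. A row lasts 1/8 s, in which the tool goes at most 62.5 mm and 10.7 degrees, less where a joint would pass 70% of its speed; a pose out of reach is approached as far as the arm can. A call with a number of a shift or a turn outside -1 to 1 is refused whole. A call with a gripper value outside its range is refused whole. "grip" is the closure, from -1 (fully open) to 1 (shut), so that 0 is half open, set as the call begins (left out, the last holds). The fingers move at their own pace and stop on an object; the grip force is fixed at half the most. Time passes only in rows, so rows that do not move let the fingers close. It gives the time, the measured TCP pose, the force, the opening and the grip force at its end, in the units of the state.
- bot.read_state(): the state, without advancing time (a new reading comes with each control period).
- bot.capture(name): name is "scene" or "top" or "wrist"; returns (picture, depth): 400x640x3 uint8, red, green, blue; 400x640 float32, m along the optical axis (not along the pixel's ray), 0 where there is no reading.
- bot.camera_info(name): a dict with "vertical_fov" (degrees; the focal length in pixels is half the picture's height over the tangent of half this angle, whatever the lens; pixels are square), "cx", "cy" (the principal point, pixels), "rvec" (rotation vector, rad) and "tvec" (3), from world to camera coordinates, as OpenCV has them; the wrist camera has in their place "mount" (4x4, takes a point from camera to tool coordinates, whose origin is the TCP and whose axes are the flange's). Camera axes: x right, y down, z forward; pixel columns grow to the right and rows downward; lengths in m; the calibration is good to about 2 mm. A picture is of the moment at which its call begins: read the wrist's pose just before it. camera_info takes no time and is no camera call.
- bot.hand_in(): hands the job in; it is judged then, once.
Trained networks look in the newest picture that a camera, given by its name, has taken for a name from the list of things; names that differ only in an ending like _2 or _b are one class to them, and where a whole thing is asked for, a point or a joint stands for the part that bears it (a point fixed in the world has none). Each returns a list of dicts, best first, with "p" (0 to 1); they miss things now and then, are a little off and sometimes report something else, mostly with a low value. They report only what shows in the picture. A call takes as long as a camera call. They do not tell look-alikes from the thing itself.
- bot.outline_of(camera, target): "mask" (400x640 bool, what is visible of it) and "xy" ([column, row] as shares, 0 to 1, of the picture: columns of its width, rows of its height, amid what is visible of it).
- bot.pinpoint(camera, target): "xy" ([column, row] as shares, 0 to 1, of the picture: columns of its width, rows of its height: a listed point, or the origin of a listed thing).
The state is a dict: "time_s": time; "joint_positions": joint angles; "qvel": joint speeds; "tau": joint torques, N m; "position": TCP position; "tcp_rot": TCP orientation; "force": force on the tool from outside, world axes, zero at the start; "moment": the same for the moment, N m; "opening": opening from 0.0 (shut) to 1.0 (fully open); "grasp_force": force on a finger pad.
Only numpy, scipy, OpenCV 4.12 (cv2) and the standard library are available. Lean on these libraries where they do the work, as an engineer would, in place of code of your own. Each camera call takes 0.05 s, during which the arm holds its last target. There are 200 camera calls.

## Working session

There is one attempt and no reset: what is moved stays moved. The work goes in short steps, Python scripts to look and compute and a tool call to move; the robot and the scene stay as the last step left them, time stands still between calls to the robot, and variables do not carry over. Pictures are saved under pics/ and viewed, at most 10 in all, crops included, and the job is handed in when it is done.

Besides the shell and the picture viewer there is one more tool, called after ">>>" by a JSON object that holds its "name" and its "arguments". apply_moves: Moves the arm, as the interface text tells. Its arguments: {"type":"object","properties":{"plan":{"type":"array","items":{"type":"number"}},"grip":{"type":"number"}},"required":["plan"]}

```bash
ls; mkdir -p pics
cat > h.py <<'E'
import numpy as np, cv2
from rig import bot
def cam(n,st=None):
    i=bot.camera_info(n); f=200/np.tan(np.radians(i["vertical_fov"]/2))
    if "mount" in i:
        st=st or bot.read_state(); T=np.eye(4); T[:3,:3]=np.array(st["tcp_rot"]); T[:3,3]=st["position"]
        M=T@np.array(i["mount"])
    else:
        R=cv2.Rodrigues(np.array(i["rvec"],float))[0]; M=np.eye(4); M[:3,:3]=R.T; M[:3,3]=-R.T@np.array(i["tvec"]).ravel()
    return f,i["cx"],i["cy"],M
def rays(c,u,v):
    f,cx,cy,M=c; d=np.stack([(np.asarray(u)-cx)/f,(np.asarray(v)-cy)/f,np.ones_like(np.asarray(u,float))],-1)
    return M[:3,3], d@M[:3,:3].T
def at_z(c,u,v,z):
    o,d=rays(c,u,v); return o+d*((z-o[2])/d[...,2])[...,None]
def cloud(c,D):
    v,u=np.mgrid[0:400,0:640]; o,d=rays(c,u,v); return o+d*D[...,None]
def proj(c,P):
    f,cx,cy,M=c; p=(np.asarray(P)-M[:3,3])@M[:3,:3]; return p[...,:2]/p[...,2:]*f+[cx,cy]
E
python3 - <<'E'
from h import *
for n in("scene","top"):
    p,d=bot.capture(n); cv2.imwrite(f"pics/{n}0.png",p[...,::-1]); np.save(f"{n}_d.npy",d)
    c=cam(n); print(n,c[0],c[3].round(3).tolist(),(d>0).mean())
    for t in["stand","frame_middle","right_bar","left_bar","latch_knob","cassette_middle","cassette_handle","piston_middle"]:
        r=bot.pinpoint(n,t); print(t,[(round(x["p"],2),(np.array(x["xy"])*[640,400]).round().tolist()) for x in r[:3]])
print(bot.hold_point_z, bot.read_state())
E
```

```text
pics
scene 474.32128298921407 [[0.885, -0.361, 0.294, 0.066], [-0.465, -0.71, 0.529, -0.868], [0.017, -0.605, -0.796, 1.545], [0.0, 0.0, 0.0, 1.0]] 0.99601171875
stand [(0.57, [345.0, 270.0]), (0.48, [272.0, 207.0])]
frame_middle [(0.59, [347.0, 246.0])]
right_bar [(0.9, [376.0, 272.0])]
left_bar [(0.63, [324.0, 223.0])]
latch_knob [(0.61, [360.0, 257.0])]
cassette_middle [(0.96, [347.0, 248.0]), (0.8, [418.0, 299.0])]
cassette_handle [(0.91, [428.0, 295.0]), (0.87, [344.0, 246.0])]
piston_middle [(0.57, [359.0, 233.0]), (0.34, [317.0, 193.0])]
top 369.20807527288224 [[-0.001, -0.978, 0.21, 0.33], [-1.0, 0.001, 0.002, 0.083], [-0.002, -0.21, -0.978, 1.343], [0.0, 0.0, 0.0, 1.0]] 0.99575
stand [(0.57, [394.0, 214.0])]
frame_middle [(0.87, [403.0, 205.0])]
right_bar [(0.86, [442.0, 195.0])]
left_bar [(0.81, [366.0, 217.0])]
latch_knob [(0.62, [428.0, 201.0])]
cassette_middle [(0.77, [455.0, 175.0]), (0.65, [404.0, 204.0])]
cassette_handle [(0.94, [462.0, 160.0]), (0.87, [413.0, 210.0])]
piston_middle [(0.55, [399.0, 193.0])]
0.0187 {'time_s': 0.9, 'joint_positions': array([ 6.47739864e+01,  3.02197228e+01,  8.20877426e+01, -2.99952166e-03,
        6.76890050e+01, -1.02277747e+01]), 'qvel': array([-0.02129457,  0.10027576,  0.03145874,  0.04495107, -0.08054568,
       -0.01632618]), 'tau': array([ 1.13248700e-04, -4.39998114e+01, -1.76988441e+01,  6.34665485e-02,
        5.02744073e-02, -1.41149820e-05]), 'position': array([0.16172513, 0.60369123, 0.22258876]), 'tcp_rot': array([[-9.65938922e-01,  2.58770157e-01,  7.00681805e-05],
       [ 2.58770160e-01,  9.65938923e-01,  3.50869356e-05],
       [-5.86021310e-05,  5.20233911e-05, -9.99999997e-01]]), 'force': array([-0.64259527, -0.0463113 , -0.11827878]), 'moment': array([-0.01270908,  0.03089606, -0.0044591 ]), 'grasp_force': 0.0, 'opening': 0.9961113320503814}
```

View pics/scene0.png

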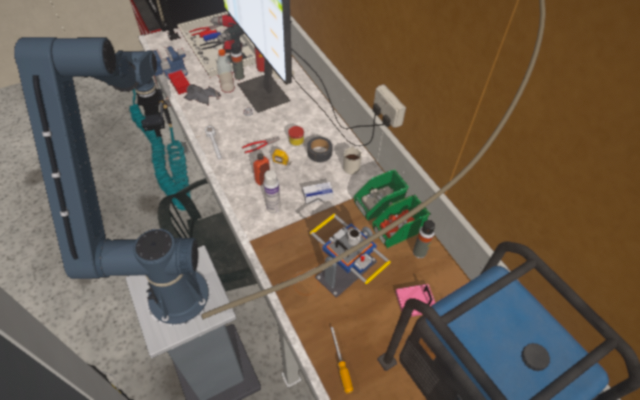

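View pics/top0.png

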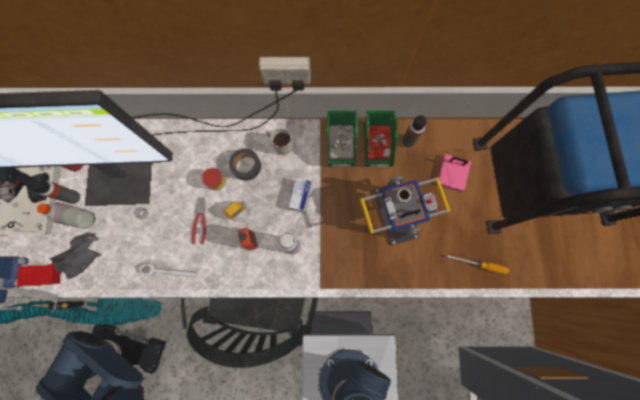

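The scene view has the stand with blue frame at about (347,250) and a pink look-alike cassette at (418,297). In the top view the frame is at (404,205), with the left bar at (367,217), right bar at (441,196), piston at (404,194), the pink look-alike at (455,172), and a screwdriver below right.

Run:
```python
from h import *
c=cam("top"); d=np.load("top_d.npy"); P=cloud(c,d)
for n,u,v,z in[("fm",403,205,.172),("rb",442,195,.16),("lb",366,217,.16),("knob",428,201,.19),("handle",413,210,.208),("piston",399,193,.19),("pistonB",404,194,.2)]:
    print(n,at_z(c,u,v,z).round(3), P[v,u].round(3))
p=cv2.imread("pics/top0.png"); cv2.imwrite("pics/topc.png",cv2.resize(p[145:260,320:480],None,fx=5,fy=5,interpolation=cv2.INTER_CUBIC))
ds=np.load("scene_d.npy"); Q=cloud(cam("scene"),ds)
for u,v in[(250,302),(330,263),(440,190),(500,110),(535,50)]: print(ds[v-3:v+4,u].round(2), Q[v,u].round(2))
# heights map of the region free patch: points > 1cm on bench
for y in np.arange(.35,-.5,-.04):
    print(round(y,2),[int(1000*P[...,2][(abs(P[...,0]-x)<.02)&(abs(P[...,1]-y)<.02)].max(initial=-1)) for x in np.arange(.3,.85,.04)])
```

```text
fm [ 0.574 -0.173  0.172] [ 0.574 -0.173  0.172]
rb [ 0.609 -0.305  0.16 ] [ 0.609 -0.304  0.164]
lb [ 0.536 -0.053  0.16 ] [ 0.536 -0.053  0.165]
knob [ 0.583 -0.249  0.19 ] [ 0.581 -0.247  0.197]
handle [ 0.55  -0.196  0.208] [ 0.556 -0.203  0.176]
piston [ 0.609 -0.158  0.19 ] [ 0.603 -0.153  0.214]
pistonB [ 0.603 -0.172  0.2  ] [ 0.6   -0.169  0.213]
[0.53 0.53 2.62 2.63 2.63 2.61 2.6 ] [ 0.3   0.29 -0.9 ]
[0.58 0.58 0.58 0.58 0.58 0.58 1.58] [ 0.22 -0.62  1.03]
[1.71 1.71 0.64 0.64 0.64 0.64 0.64] [ 0.4  -0.6   1.05]
[1.29 1.28 1.28 1.29 1.29 1.29 1.29] [ 0.97 -0.25  0.67]
[0.69 0.69 0.69 0.69 0.69 0.69 0.69] [ 0.63 -0.5   1.13]
0.35 [7, 6, 6, 5, 159, 157, 7, 7, 7, 6, 53, 54, 54, 55]
0.31 [8, 8, 6, 6, 120, 26, 7, 9, 6, 8, 6, 51, 54, 9]
0.27 [7, 10, 7, 7, 6, 8, 7, 6, 8, 7, 7, 8, 9, 94]
0.23 [9, 8, 7, 200, 211, 6, 7, 7, 7, 7, 5, 7, 7, 94]
0.19 [7, 7, 6, 208, 211, 161, 7, 49, 49, 48, 49, 7, 7, 93]
0.15 [6, 7, 5, 7, 5, 7, 7, 48, 50, 49, 48, 6, 8, 7]
0.11 [7, 6, 6, 6, 6, 8, 6, 9, 6, 8, 6, 7, 6, 8]
0.07 [7, 1343, 8, 6, 6, 5, 7, 6, 5, 10, 7, 76, 95, 127]
0.03 [6, 7, 6, 5, 8, 6, 6, 8, 7, 7, 7, 62, 42, 93]
-0.01 [8, 6, 6, 5, 8, 7, 6, 7, 7, 7, 6, 69, 90, 129]
-0.05 [8, 7, 6, 8, 6, 170, 170, 170, 167, 4, 11, 7, 110, 129]
-0.09 [7, 5, 6, 6, 7, 169, 6, 161, 173, 13, 7, 72, 108, 129]
-0.13 [7, 6, 7, 8, 7, 176, 186, 215, 216, 181, 8, 56, 50, 78]
-0.17 [7, 7, 6, 8, 17, 177, 216, 220, 221, 186, 6, 66, 103, 125]
-0.21 [8, 6, 9, 8, 13, 187, 218, 178, 178, 175, 13, 8, 8, 148]
-0.25 [8, 9, 8, 8, 7, 163, 186, 206, 186, 168, 6, 6, 7, 190]
-0.29 [8, 7, 5, 7, 9, 6, 175, 188, 179, 170, 6, 7, 8, 8]
-0.33 [8, 8, 6, 7, 7, 6, 170, 170, 165, 6, 27, 24, 5, 5]
-0.37 [9, 7, 6, 26, 6, 7, 8, 5, 8, 25, 34, 30, 64, 22]
-0.41 [8, 6, 20, 24, 7, 7, 7, 6, 9, 28, 29, 66, 69, 8]
-0.45 [9, 6, 31, 22, 6, 8, 7, 7, 7, 29, 28, 69, 68, 6]
-0.49 [8, 7, 35, 25, 6, 16, 23, 7, 6, 7, 7, 7, 7, 463]
```

View pics/topc.png

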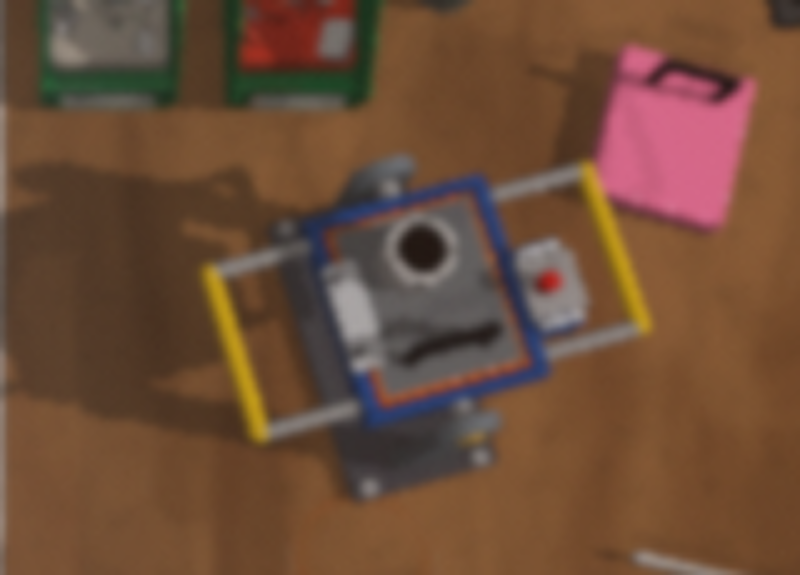

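Only two things could be taken for the cassette: the orange-rimmed grey-topped one in the frame at top (404,205), which I choose, and the pink one at (455,172), which is not meant. The crop confirms it: orange edge inside the blue frame, piston at crop (423,248), handle (450,342), red knob (548,281), and catch on the left. Next I go up and over for the wrist view.

>>> {"name": "apply_moves", "arguments": {"plan": [0.5, 0, 1, 0, 1, -0.5, 1, 0, 1, -0.5, 1, 1, 1, -1, 1, 1, 1, -1, 0, 1, 1, -1, 0, 0.2, 0.5, -1, 0, 0, 0, -1, 0, 0, 0, -1, 0, 0, 0, -1, 0, 0, 0, -1, 0, 0, 0, -1, 0, 0]}}

```text
time_s: 2.4
position: [0.4185, 0.1369, 0.3922]
tcp_rot: [[-0.957, -0.289, 0.001], [-0.289, 0.957, -0.0], [-0.001, -0.0, -1.0]]
force: [0.8, -1.0, 1.1]
opening: 0.998
grasp_force: 0.0
```

>>> {"name": "apply_moves", "arguments": {"plan": [0, -1, 0, 0, 0, -1, 0, 0, 0, -1, 0, 0, 0, -1, 0, 0, 0, -1, 0, 0, 0, 0, 0, 0]}}

```text
time_s: 3.15
position: [0.4189, -0.1146, 0.392]
tcp_rot: [[-0.959, -0.284, 0.0], [-0.284, 0.959, -0.001], [0.0, -0.001, -1.0]]
force: [-0.2, 0.5, -0.2]
opening: 1.0
grasp_force: 0.0
```

Run:
```python
from h import *
st=bot.read_state(); p,d=bot.capture("wrist"); cv2.imwrite("pics/w1.png",p[...,::-1]); c=cam("wrist",st); np.save("w1.npy",d)
print(c[3].round(3).tolist()); P=cloud(c,d)
zs={"right_bar":.16,"left_bar":.16,"latch_knob":.1895,"cassette_handle":.208,"piston_middle":.1935,"frame_middle":.16}
for t,z in zs.items():
    for x in bot.pinpoint("wrist",t)[:2]:
        u,v=np.array(x["xy"])*[640,400]; iu,iv=int(min(u,639)),int(min(v,399)); print(t,round(x["p"],2),int(u),int(v),at_z(c,u,v,z).round(4),P[iv,iu].round(3))
hsv=cv2.cvtColor(p,cv2.COLOR_RGB2HSV)
m=(hsv[...,0]>20)&(hsv[...,0]<35)&(hsv[...,1]>150)&(hsv[...,2]>100)&(abs(P[...,2]-.163)<.015)&(d>0)
n,L,s,_=cv2.connectedComponentsWithStats(m.astype(np.uint8))
for i in range(1,n):
    if s[i,4]>150:
        q=P[L==i]; r=cv2.minAreaRect(q[:,:2].astype(np.float32)*1000); print("yellow",s[i,4],r,q[:,2].max())
m=((hsv[...,0]<8)|(hsv[...,0]>172))&(hsv[...,1]>150)&(P[...,2]>.18)
print("red",P[m].mean(0),np.ptp(P[m],0),m.sum())
```

```text
[[-0.286, 0.917, 0.278, 0.341], [0.958, 0.274, 0.082, -0.138], [-0.001, 0.29, -0.957, 0.555], [0.0, 0.0, 0.0, 1.0]]
left_bar 0.78 328 261 [ 0.5398 -0.0551  0.16  ] [ 0.536 -0.057  0.166]
left_bar 0.49 239 288 [ 0.6227 -0.1718  0.16  ] [ 0.395 -0.145  0.479]
latch_knob 0.84 185 262 [ 0.5822 -0.2497  0.1895] [ 0.577 -0.247  0.197]
cassette_handle 0.62 230 252 [ 0.5389 -0.1904  0.208 ] [ 0.422 -0.16   0.412]
cassette_handle 0.54 185 259 [ 0.5666 -0.2441  0.208 ] [ 0.575 -0.249  0.193]
piston_middle 0.54 240 289 [ 0.5991 -0.1677  0.1935] [ 0.394 -0.144  0.48 ]
piston_middle 0.4 259 220 [ 0.492  -0.1664  0.1935] [ 0.501 -0.168  0.171]
yellow 165 ((569.8963623046875, -314.906982421875), (37.09258270263672, 10.571046829223633), 14.310192108154297) 0.16857009916897353
yellow 355 ((517.8621826171875, -60.98984909057617), (74.94255828857422, 11.949039459228516), 15.769915580749512) 0.1687634278101633
red [ 0.57267904 -0.2486463   0.20327841] [0.24365194 0.11869425 0.36939009] 101
```

View pics/w1.png

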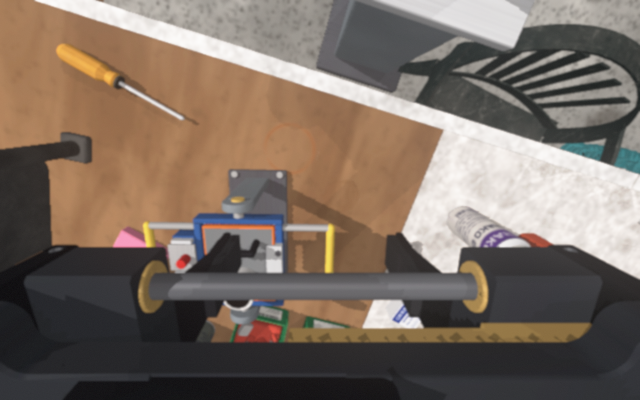

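The wrist view shows the frame at (240,245), partly hidden by the gripper, with the knob at (183,262). I shift farther out so the frame appears clear of the fingers.

>>> {"name": "apply_moves", "arguments": {"plan": [1, -0.5, 0, 0, 1, -0.5, 0, 0, 0.8, 0, 0, 0, 0, 0, 0, 0, 0, 0, 0, 0]}}

```text
time_s: 4.12
position: [0.5581, -0.1605, 0.3916]
tcp_rot: [[-0.957, -0.291, -0.002], [-0.291, 0.957, 0.001], [0.001, 0.001, -1.0]]
force: [-0.9, 0.2, 0.3]
opening: 0.999
grasp_force: 0.0
```

```bash
cat > m.py <<'E'
from h import *
import sys
st=bot.read_state(); p,d=bot.capture("wrist"); cv2.imwrite(f"pics/{sys.argv[1]}.png",p[...,::-1]); c=cam("wrist",st)
P=cloud(c,d); print(np.array(st["position"]).round(4))
zs={"right_bar":.16,"left_bar":.16,"latch_knob":.1895,"cassette_handle":.208,"piston_middle":.1935,"frame_middle":.16}
for t,z in zs.items():
    for x in bot.pinpoint("wrist",t)[:2]:
        u,v=np.array(x["xy"])*[640,400]; iu,iv=int(min(u,639)),int(min(v,399)); print(t,round(x["p"],2),int(u),int(v),at_z(c,u,v,z).round(4),P[iv,iu].round(3))
hsv=cv2.cvtColor(p,cv2.COLOR_RGB2HSV)
m=(hsv[...,0]>20)&(hsv[...,0]<35)&(hsv[...,1]>150)&(hsv[...,2]>100)&(abs(P[...,2]-.163)<.015)&(d>0)
n,L,s,_=cv2.connectedComponentsWithStats(m.astype(np.uint8))
for i in range(1,n):
    if s[i,4]>150:
        q=P[L==i]; r=cv2.minAreaRect(q[:,:2].astype(np.float32)*1000); print("yellow",s[i,4],r,q[:,2].max())
m=((hsv[...,0]<8)|(hsv[...,0]>172))&(hsv[...,1]>150)&(P[...,2]>.18)&(P[...,2]<.22)
print("red",P[m].mean(0).round(4),np.ptp(P[m],0).round(3),P[m][:,2].max(),m.sum())
m=(P[...,2]>.211)&(P[...,2]<.222)&(np.hypot(P[...,0]-.602,P[...,1]+.168)<.04)
if m.sum()>20: print("pistontop",cv2.minEnclosingCircle(P[m][:,:2].astype(np.float32)*1000),P[m][:,2].max(),m.sum())
E
python3 m.py w2
```

```text
[ 0.5581 -0.1605  0.3916]
right_bar 0.89 200 179 [ 0.61   -0.3043  0.16  ] [ 0.608 -0.303  0.167]
left_bar 0.68 389 184 [ 0.5424 -0.0558  0.16  ] [ 0.541 -0.059  0.164]
latch_knob 0.82 237 176 [ 0.5842 -0.2521  0.1895] [ 0.58  -0.251  0.2  ]
latch_knob 0.46 298 202 [ 0.594  -0.1694  0.1895] [ 0.585 -0.171  0.216]
cassette_handle 0.97 292 158 [ 0.5383 -0.1919  0.208 ] [ 0.538 -0.192  0.21 ]
cassette_handle 0.61 147 227 [ 0.6743 -0.3417  0.208 ] [ 0.779 -0.427  0.021]
piston_middle 0.96 299 205 [ 0.5958 -0.1673  0.1935] [ 0.589 -0.169  0.215]
frame_middle 0.39 300 200 [ 0.6002 -0.1657  0.16  ] [ 0.582 -0.169  0.215]
frame_middle 0.29 572 250 [0.5562 0.2365 0.16  ] [ 0.497 -0.092  0.467]
yellow 634 ((609.8938598632812, -304.50775146484375), (117.64170837402344, 11.47856616973877), 16.231563568115234) 0.1685077038187479
yellow 703 ((539.4963989257812, -55.31642150878906), (118.4909439086914, 12.142175674438477), 15.56173038482666) 0.16820890686362355
red [ 0.5786 -0.2514  0.1986] [0.011 0.011 0.013] 0.20179351817140062 88
pistontop ((597.4138793945312, -168.3832550048828), 21.842208862304688) 0.21712619556325657 936
```

View pics/w2.png

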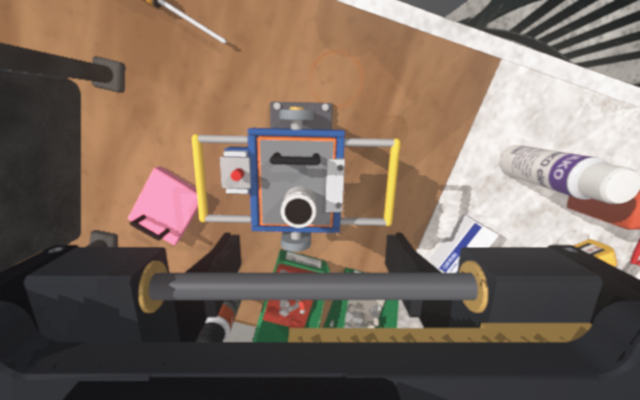

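The frame is seen clearly: right bar (200,179), left bar (397,182), knob (237,176), handle (295,158), piston (298,207). The bars are 259 mm apart (260 expected), giving a yaw of about 16° and a centre at (0.575,-0.180). I now descend onto the piston.

>>> {"name": "apply_moves", "arguments": {"plan": [0.78, -0.15, 0, -0.1, 0, 0, -1, 0, 0, 0, -1, 0, 0, 0, -1, 0, 0, 0, -0.6, 0, 0, 0, -0.3, 0, 0, 0, -0.17, 0, 0, 0, 0, 0, 0, 0, 0, 0]}}

```text
time_s: 5.6
position: [0.5986, -0.1695, 0.1899]
tcp_rot: [[-0.962, -0.272, 0.003], [-0.272, 0.962, -0.001], [-0.002, -0.002, -1.0]]
force: [-0.3, -1.1, -0.1]
opening: 0.997
grasp_force: 0.0
```

>>> {"name": "apply_moves", "arguments": {"plan": [0, 0, 0, 0, 0, 0, 0, 0, 0, 0, 0, 0, 0, 0, 0, 0, 0, 0, 0, 0], "grip": 0.6}}

```text
time_s: 6.22
position: [0.5977, -0.1689, 0.1884]
tcp_rot: [[-0.962, -0.272, -0.0], [-0.272, 0.962, 0.0], [0.0, 0.0, -1.0]]
force: [-0.5, 1.6, 0.1]
opening: 0.517
grasp_force: 0.8
```

>>> {"name": "apply_moves", "arguments": {"plan": [0, 0, 0, 0, 0, 0, 0, 0, 0, 0, 0, 0]}}

```text
time_s: 6.6
position: [0.5976, -0.1687, 0.1884]
tcp_rot: [[-0.962, -0.272, -0.0], [-0.272, 0.962, 0.001], [0.0, 0.001, -1.0]]
force: [0.3, 1.8, 0.4]
opening: 0.489
grasp_force: 30.0
```

>>> {"name": "apply_moves", "arguments": {"plan": [0, 0, 0.6, 0, 0, 0, 1, 0, 0, 0, 0.4, 0, -0.59, 0.915, 0, 0, -0.59, 0.915, 0, 0, -0.59, 0.915, 0, 0, -0.59, 0.915, 0, 0, -0.59, 0.915, 0, 0, 0, 0, -0.5, 0, 0, 0, -1, 0, 0, 0, -1, 0, 0, 0, -1, 0]}}

```text
time_s: 8.1
position: [0.451, 0.0594, 0.1124]
tcp_rot: [[-0.962, -0.273, 0.002], [-0.273, 0.962, -0.001], [-0.002, -0.001, -1.0]]
force: [0.1, 0.3, -2.6]
opening: 0.487
grasp_force: 30.0
```

>>> {"name": "apply_moves", "arguments": {"plan": [0, 0, -0.8, 0, 0, 0, -0.5, 0, 0, 0, -0.3, 0, 0, 0, -0.1, 0, 0, 0, 0, 0, 0, 0, 0, 0]}}

```text
time_s: 8.85
position: [0.4509, 0.0596, 0.0291]
tcp_rot: [[-0.962, -0.273, 0.002], [-0.273, 0.962, -0.0], [-0.002, -0.001, -1.0]]
force: [0.7, 1.1, -2.2]
opening: 0.486
grasp_force: 30.0
```

>>> {"name": "apply_moves", "arguments": {"plan": [0, 0, -0.1, 0, 0, 0, -0.08, 0, 0, 0, -0.04, 0, 0, 0, 0, 0]}}

```text
time_s: 9.35
position: [0.4501, 0.0597, 0.0173]
tcp_rot: [[-0.962, -0.272, -0.0], [-0.272, 0.962, 0.0], [0.0, 0.0, -1.0]]
force: [0.4, -0.3, -1.2]
opening: 0.488
grasp_force: 30.0
```

>>> {"name": "apply_moves", "arguments": {"plan": [0, 0, -0.02, 0, 0, 0, 0, 0]}}

```text
time_s: 9.6
position: [0.4503, 0.0597, 0.0165]
tcp_rot: [[-0.962, -0.272, 0.0], [-0.272, 0.962, -0.0], [-0.0, -0.0, -1.0]]
force: [0.8, 0.1, -0.9]
opening: 0.487
grasp_force: 30.0
```

>>> {"name": "apply_moves", "arguments": {"plan": [0, 0, 0, 0, 0, 0, 0, 0, 0, 0, 0, 0, 0, 0, 0, 0], "grip": -0.6}}

```text
time_s: 10.1
position: [0.4503, 0.0597, 0.0165]
tcp_rot: [[-0.962, -0.272, 0.0], [-0.272, 0.962, -0.0], [-0.0, -0.0, -1.0]]
force: [0.0, -0.4, -0.4]
opening: 0.778
grasp_force: 0.0
```

>>> {"name": "apply_moves", "arguments": {"plan": [0, 0, 0.5, 0, 0, 0, 1, 0, 0, 0, 1, 0, 0, 0, 1, 0, 0, 0, 1, -1, 0, 0, 1, -1, 0, 0, 0, -1, 0, 0, 0, -1, 0, 0, 0, -1], "grip": 0.2}}

```text
time_s: 11.22
position: [0.4497, 0.0598, 0.2915]
tcp_rot: [[-0.824, 0.567, -0.0], [0.567, 0.824, 0.0], [0.0, -0.0, -1.0]]
force: [-0.8, 0.6, 0.3]
opening: 0.398
grasp_force: 0.0
```

>>> {"name": "apply_moves", "arguments": {"plan": [0.37, -0.889, 0, -1, 0.37, -0.889, 0, -1, 0.37, -0.889, 0, -1, 0.37, -0.889, 0, -0.97, 0.37, -0.889, 0, 0, 0.37, -0.889, 0, 0, 0.37, -0.889, 0, 0, 0, 0, -0.6, 0, 0, 0, 0, 0, 0, 0, 0, 0]}}

```text
time_s: 12.48
position: [0.5797, -0.251, 0.2619]
tcp_rot: [[-0.278, 0.961, -0.0], [0.961, 0.278, 0.0], [0.0, -0.0, -1.0]]
force: [0.4, -0.2, 0.2]
opening: 0.402
grasp_force: 0.0
```

Run:
```python
from h import *
p,d=bot.capture("top"); c=cam("top"); P=cloud(c,d)
m=(P[...,2]>.03)&(P[...,2]<.06)&(np.hypot(P[...,0]-.45,P[...,1]-.06)<.06)
print(P[m].min(0).round(3),P[m].max(0).round(3),np.median(P[m][:,2]),m.sum())
u,v=proj(c,[.45,.06,.03]).astype(int); a=p[v-50:v+50,u-50:u+70]; 
b=p[140:260,340:480]; cv2.imwrite("pics/t1.png",cv2.resize(p[140:260,320:480,::-1],None,fx=5,fy=5,interpolation=cv2.INTER_CUBIC))
```

```text
[0.433 0.044 0.031] [0.472 0.076 0.048] 0.04199409210084348 83
```

View pics/t1.png

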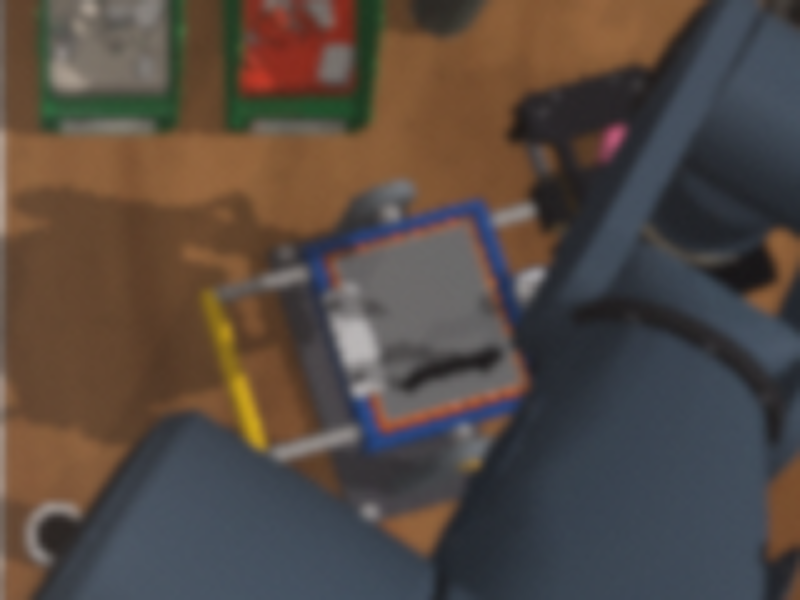

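The piston stands upright on the bench at crop (58,533), its top at z = 0.042 and clear of everything; the cassette top is free. Next I go down over the red knob and grip it.

>>> {"name": "apply_moves", "arguments": {"plan": [0, 0, -0.6, 0, 0, 0, -0.6, 0, 0, 0, -0.3, 0, 0, 0, -0.04, 0, 0, 0, 0, 0, 0, 0, 0, 0]}}

```text
time_s: 13.28
position: [0.5805, -0.2519, 0.1858]
tcp_rot: [[-0.278, 0.961, 0.002], [0.961, 0.278, -0.001], [-0.002, 0.002, -1.0]]
force: [-0.5, 0.1, -0.2]
opening: 0.401
grasp_force: 0.0
```

>>> {"name": "apply_moves", "arguments": {"plan": [0, 0, 0, 0, 0, 0, 0, 0, 0, 0, 0, 0, 0, 0, 0, 0, 0, 0, 0, 0], "grip": 1}}

```text
time_s: 13.9
position: [0.5813, -0.2512, 0.1847]
tcp_rot: [[-0.277, 0.961, 0.003], [0.961, 0.277, 0.0], [-0.001, 0.003, -1.0]]
force: [4.9, 2.4, -1.2]
opening: 0.147
grasp_force: 30.0
```

>>> {"name": "apply_moves", "arguments": {"plan": [-0.033, 0.115, 0, 0, -0.033, 0.115, 0, 0, -0.033, 0.115, 0, 0, 0, 0, 0, 0, 0, 0, 0, 0]}}

```text
time_s: 14.52
position: [0.5765, -0.2342, 0.1847]
tcp_rot: [[-0.277, 0.961, 0.004], [0.961, 0.277, -0.0], [-0.002, 0.003, -1.0]]
force: [4.9, 1.5, -1.1]
opening: 0.146
grasp_force: 30.0
```

>>> {"name": "apply_moves", "arguments": {"plan": [-0.011, 0.038, 0, 0, 0, 0, 0, 0, -0.011, 0.038, 0, 0, 0, 0, 0, 0]}}

```text
time_s: 15.02
position: [0.5757, -0.2313, 0.1848]
tcp_rot: [[-0.277, 0.961, 0.005], [0.961, 0.277, -0.002], [-0.003, 0.004, -1.0]]
force: [5.1, 0.5, -2.0]
opening: 0.146
grasp_force: 30.0
```

>>> {"name": "apply_moves", "arguments": {"plan": [-0.011, 0.038, 0, 0, 0, 0, 0, 0, -0.011, 0.038, 0, 0, 0, 0, 0, 0]}}

```text
time_s: 15.52
position: [0.5757, -0.2312, 0.1848]
tcp_rot: [[-0.278, 0.961, 0.007], [0.961, 0.278, -0.009], [-0.011, 0.005, -1.0]]
force: [6.9, -7.1, -6.5]
opening: 0.146
grasp_force: 30.0
```

The latch hit its hard stop: no further travel and the force rose. I release it, rise, and move to the handle.

>>> {"name": "apply_moves", "arguments": {"plan": [0.017, -0.057, 0, 0, 0, 0, 0, 0]}}

```text
time_s: 15.78
position: [0.5757, -0.2313, 0.1848]
tcp_rot: [[-0.277, 0.961, 0.005], [0.961, 0.277, -0.003], [-0.005, 0.004, -1.0]]
force: [5.5, -2.0, -3.5]
opening: 0.147
grasp_force: 30.0
```

>>> {"name": "apply_moves", "arguments": {"plan": [0, 0, 0, 0, 0, 0, 0, 0, 0, 0, 0, 0], "grip": 0.2}}

```text
time_s: 16.15
position: [0.5726, -0.2293, 0.1842]
tcp_rot: [[-0.278, 0.961, -0.002], [0.961, 0.278, 0.001], [0.001, -0.002, -1.0]]
force: [0.3, 0.6, -0.5]
opening: 0.367
grasp_force: 0.0
```

>>> {"name": "apply_moves", "arguments": {"plan": [0, 0, 1, 0, 0, 0, 0.4, 0, 0, 0, 0, 0, 0, 0, 0, 0]}}

```text
time_s: 16.65
position: [0.5725, -0.2289, 0.2533]
tcp_rot: [[-0.278, 0.961, -0.002], [0.961, 0.278, 0.001], [0.002, -0.002, -1.0]]
force: [-0.1, 1.1, 0.3]
opening: 0.399
grasp_force: 0.0
```

```bash
python3 m.py w3
```

```text
[ 0.5725 -0.2289  0.2533]
latch_knob 0.91 315 215 [ 0.574  -0.2309  0.1895] [ 0.572 -0.227  0.2  ]
cassette_handle 0.82 283 157 [ 0.5383 -0.1891  0.208 ] [ 0.538 -0.188  0.213]
cassette_handle 0.53 329 146 [ 0.5672 -0.1732  0.208 ] [ 0.569 -0.176  0.173]
red [ 0.5741 -0.2304  0.1981] [0.012 0.012 0.015] 0.20178902577262886 237
```

>>> {"name": "apply_moves", "arguments": {"plan": [-0.35, 0.4, 0, 0, -0.34, 0.4, 0, 0, 0, 0, -0.6, 0, 0, 0, -0.5, 0, 0, 0, -0.18, 0, 0, 0, 0, 0, 0, 0, 0, 0]}}

```text
time_s: 17.88
position: [0.5397, -0.19, 0.1914]
tcp_rot: [[-0.277, 0.961, 0.002], [0.961, 0.278, -0.001], [-0.001, 0.001, -1.0]]
force: [-0.8, 0.5, 0.2]
opening: 0.399
grasp_force: 0.0
```

>>> {"name": "apply_moves", "arguments": {"plan": [0, 0, 0, 0, 0, 0, 0, 0, 0, 0, 0, 0, 0, 0, 0, 0, 0, 0, 0, 0], "grip": 1}}

```text
time_s: 18.5
position: [0.5397, -0.1895, 0.1908]
tcp_rot: [[-0.277, 0.961, 0.002], [0.961, 0.277, -0.0], [-0.001, 0.002, -1.0]]
force: [1.0, 1.2, 0.8]
opening: 0.104
grasp_force: 30.0
```

>>> {"name": "apply_moves", "arguments": {"plan": [0, 0, 0.03, 0, 0, 0, 0.03, 0, 0, 0, 0, 0]}}

```text
time_s: 18.88
position: [0.5388, -0.1892, 0.193]
tcp_rot: [[-0.277, 0.961, -0.001], [0.961, 0.277, 0.001], [0.001, -0.0, -1.0]]
force: [3.2, 0.4, -4.5]
opening: 0.096
grasp_force: 30.0
```

>>> {"name": "apply_moves", "arguments": {"plan": [0, 0, 0.03, 0, 0, 0, 0, 0]}}

```text
time_s: 19.12
position: [0.539, -0.1892, 0.1943]
tcp_rot: [[-0.277, 0.961, -0.0], [0.961, 0.277, 0.001], [0.001, 0.0, -1.0]]
force: [4.9, 0.9, -9.4]
opening: 0.105
grasp_force: 30.0
```

>>> {"name": "apply_moves", "arguments": {"plan": [0, 0, 0.02, 0, 0, 0, 0, 0]}}

```text
time_s: 19.38
position: [0.539, -0.1892, 0.1944]
tcp_rot: [[-0.277, 0.961, -0.001], [0.961, 0.277, 0.001], [0.001, -0.0, -1.0]]
force: [5.7, -0.1, -15.1]
opening: 0.103
grasp_force: 30.0
```

>>> {"name": "apply_moves", "arguments": {"plan": [0, 0, -0.008, 0, 0, 0, 0, 0, 0, 0, 0, 0]}}

```text
time_s: 19.75
position: [0.539, -0.1892, 0.1944]
tcp_rot: [[-0.277, 0.961, -0.0], [0.961, 0.277, 0.001], [0.001, -0.0, -1.0]]
force: [5.2, 0.2, -13.1]
opening: 0.103
grasp_force: 30.0
```

The latch holds at 13 N with a rise of only 3.6 mm, as specified. I set the cassette back down and release it.

>>> {"name": "apply_moves", "arguments": {"plan": [0, 0, -0.05, 0, 0, 0, -0.05, 0, 0, 0, 0, 0]}}

```text
time_s: 20.12
position: [0.5392, -0.1897, 0.191]
tcp_rot: [[-0.277, 0.961, 0.001], [0.961, 0.277, -0.001], [-0.001, 0.001, -1.0]]
force: [3.3, 0.6, -2.4]
opening: 0.099
grasp_force: 30.0
```

>>> {"name": "apply_moves", "arguments": {"plan": [0, 0, 0, 0, 0, 0, 0, 0, 0, 0, 0, 0], "grip": 0.2}}

```text
time_s: 20.5
position: [0.5385, -0.1896, 0.1907]
tcp_rot: [[-0.278, 0.961, -0.001], [0.961, 0.278, -0.0], [0.0, -0.001, -1.0]]
force: [0.1, 0.2, 0.8]
opening: 0.346
grasp_force: 0.0
```

>>> {"name": "apply_moves", "arguments": {"plan": [0, 0, 0.6, 0, 0, 0, 0.6, 0, 0, 0.6, 0.2, 1, 0, 0.6, 0, 1, 0, 0.6, 0, 1, 0, 0.6, 0, 1, 0, 0.28, 0, 1, 0, 0, 0, 1, 0, 0, 0, 1, 0, 0, 0, 1, 0, 0, 0, 1, 0, 0, 0, 0]}}

```text
time_s: 22.0
position: [0.5386, -0.0556, 0.2606]
tcp_rot: [[-0.961, -0.276, -0.001], [-0.276, 0.961, -0.0], [0.001, -0.0, -1.0]]
force: [-1.1, 0.5, -0.5]
opening: 0.402
grasp_force: 0.0
```

>>> {"name": "apply_moves", "arguments": {"plan": [0, 0.02, -1, 0, 0, 0, -0.8, 0, 0, 0, -0.5, 0, 0, 0, -0.07, 0, 0, 0, 0, 0, 0, 0, 0, 0]}}

```text
time_s: 22.75
position: [0.5399, -0.0548, 0.1434]
tcp_rot: [[-0.961, -0.277, 0.003], [-0.277, 0.961, -0.001], [-0.002, -0.002, -1.0]]
force: [1.6, -0.1, -0.6]
opening: 0.395
grasp_force: 0.0
```

>>> {"name": "apply_moves", "arguments": {"plan": [0, 0, 0, 0, 0, 0, 0, 0, 0, 0, 0, 0, 0, 0, 0, 0, 0, 0, 0, 0], "grip": 1}}

```text
time_s: 23.38
position: [0.539, -0.0542, 0.1423]
tcp_rot: [[-0.961, -0.277, 0.0], [-0.277, 0.961, 0.0], [-0.0, 0.0, -1.0]]
force: [-0.5, 1.7, 3.4]
opening: 0.125
grasp_force: 30.0
```

>>> {"name": "apply_moves", "arguments": {"plan": [0.011, -0.038, 0.451, 0, 0.032, -0.113, 0.438, 0, 0.052, -0.184, 0.411, 0, 0, 0, 0, 0]}}

```text
time_s: 23.88
position: [0.5434, -0.07, 0.2083]
tcp_rot: [[-0.961, -0.277, -0.0], [-0.277, 0.961, 0.003], [-0.001, 0.003, -1.0]]
force: [-1.2, 5.4, 3.4]
opening: 0.127
grasp_force: 30.0
```

>>> {"name": "apply_moves", "arguments": {"plan": [0.071, -0.25, 0.371, 0, 0.087, -0.308, 0.32, 0, 0.101, -0.357, 0.26, 0, 0, 0, 0, 0]}}

```text
time_s: 24.38
position: [0.5558, -0.1146, 0.2579]
tcp_rot: [[-0.961, -0.277, -0.001], [-0.277, 0.961, 0.005], [-0.001, 0.005, -1.0]]
force: [-6.4, 9.4, 20.5]
opening: 0.125
grasp_force: 30.0
```

>>> {"name": "apply_moves", "arguments": {"plan": [0.112, -0.395, 0.192, 0, 0.119, -0.421, 0.117, 0, 0.123, -0.434, 0.04, 0, 0, 0, 0, 0]}}

```text
time_s: 24.88
position: [0.5745, -0.1818, 0.2736]
tcp_rot: [[-0.961, -0.276, 0.001], [-0.276, 0.961, -0.003], [0.0, -0.003, -1.0]]
force: [-2.2, -0.4, 7.9]
opening: 0.129
grasp_force: 30.0
```

>>> {"name": "apply_moves", "arguments": {"plan": [0.123, -0.434, -0.04, 0, 0.119, -0.421, -0.117, 0, 0.112, -0.395, -0.192, 0, 0, 0, 0, 0]}}

```text
time_s: 25.38
position: [0.5918, -0.2442, 0.2532]
tcp_rot: [[-0.961, -0.276, -0.001], [-0.276, 0.961, -0.001], [0.002, -0.001, -1.0]]
force: [-2.3, -2.0, 2.6]
opening: 0.12
grasp_force: 30.0
```

>>> {"name": "apply_moves", "arguments": {"plan": [0.101, -0.357, -0.26, 0, 0.087, -0.308, -0.32, 0, 0.071, -0.25, -0.371, 0, 0, 0, 0, 0]}}

```text
time_s: 25.88
position: [0.6039, -0.2878, 0.2047]
tcp_rot: [[-0.961, -0.277, -0.004], [-0.277, 0.961, 0.002], [0.003, 0.003, -1.0]]
force: [-3.8, 0.7, 0.2]
opening: 0.12
grasp_force: 30.1
```

>>> {"name": "apply_moves", "arguments": {"plan": [0.052, -0.184, -0.411, 0, 0.032, -0.113, -0.438, 0, 0.008, -0.03, -0.3, 0, 0, 0, 0, 0]}}

```text
time_s: 26.38
position: [0.6087, -0.3041, 0.1487]
tcp_rot: [[-0.961, -0.278, -0.002], [-0.278, 0.961, -0.0], [0.002, 0.001, -1.0]]
force: [-5.7, -1.1, 1.3]
opening: 0.122
grasp_force: 29.9
```

>>> {"name": "apply_moves", "arguments": {"plan": [0.002, -0.008, -0.1, 0, 0, 0, -0.05, 0, 0, 0, 0, 0]}}

```text
time_s: 26.75
position: [0.6088, -0.3045, 0.1429]
tcp_rot: [[-0.961, -0.278, -0.002], [-0.278, 0.961, -0.001], [0.002, -0.0, -1.0]]
force: [-6.5, -1.6, 1.1]
opening: 0.12
grasp_force: 29.8
```

>>> {"name": "apply_moves", "arguments": {"plan": [0, 0, -0.05, 0, 0, 0, -0.03, 0, 0, 0, 0, 0]}}

```text
time_s: 27.12
position: [0.6088, -0.3046, 0.1393]
tcp_rot: [[-0.961, -0.278, -0.002], [-0.278, 0.961, -0.001], [0.002, -0.0, -1.0]]
force: [-6.3, -1.2, 3.1]
opening: 0.126
grasp_force: 29.7
```

>>> {"name": "apply_moves", "arguments": {"plan": [0, 0, 0, 0, 0, 0, 0, 0, 0, 0, 0, 0], "grip": 0.2}}

```text
time_s: 27.5
position: [0.6108, -0.3045, 0.1387]
tcp_rot: [[-0.961, -0.278, 0.002], [-0.278, 0.961, -0.001], [-0.002, -0.002, -1.0]]
force: [0.0, 0.0, -0.9]
opening: 0.358
grasp_force: 0.0
```

>>> {"name": "apply_moves", "arguments": {"plan": [0, 0, 0.5, 0, 0, 0, 0.5, 0, 0, 0, 0, 0]}}

```text
time_s: 27.88
position: [0.6116, -0.3054, 0.1907]
tcp_rot: [[-0.961, -0.278, 0.005], [-0.278, 0.961, -0.004], [-0.004, -0.005, -1.0]]
force: [-0.1, 0.3, -0.7]
opening: 0.397
grasp_force: 0.0
```

>>> {"name": "apply_moves", "arguments": {"plan": [0, 0, 0, 0, 0, 0, 0, 0, 0, 0, 0, 0, 0, 0, -0.3, 0, 0, 0, -0.1, 0, 0, 0, 0, 0], "grip": 1}}

```text
time_s: 28.62
position: [0.6093, -0.3043, 0.1672]
tcp_rot: [[-0.961, -0.277, -0.001], [-0.277, 0.961, 0.001], [0.001, 0.001, -1.0]]
force: [0.9, 0.1, -0.2]
opening: 0.002
grasp_force: 0.0
```

>>> {"name": "apply_moves", "arguments": {"plan": [0, 0, -0.04, 0, 0, 0, -0.03, 0, 0, 0, 0, 0]}}

```text
time_s: 29.0
position: [0.6098, -0.3044, 0.1663]
tcp_rot: [[-0.961, -0.278, 0.001], [-0.278, 0.961, -0.0], [-0.0, -0.001, -1.0]]
force: [-1.6, 1.4, 6.5]
opening: 0.004
grasp_force: 3.1
```

>>> {"name": "apply_moves", "arguments": {"plan": [0, 0, -0.03, 0, 0, 0, 0, 0, 0, 0, 0.1, 0, 0, 0, 0.5, 0, 0, 0, 1, 0, -1, 0.5, 0.5, 0, -1, 1, 0.3, 0, 0, 1, 0, 0, 0, 1, 0, 0, 0, 1, 0, 0, 0, 1, 0, 0, 0, 0, 0, 0]}}

```text
time_s: 30.5
position: [0.5157, -0.033, 0.2811]
tcp_rot: [[-0.959, -0.282, -0.001], [-0.282, 0.959, 0.001], [0.0, 0.001, -1.0]]
force: [0.9, -0.6, 1.4]
opening: 0.007
grasp_force: 0.0
```

Run:
```python
from h import *
p,d=bot.capture("top"); c=cam("top"); P=cloud(c,d)
for n,q in(("R",(.610,-.3045)),("L",(.5395,-.0553))):
    m=(np.hypot(P[...,0]-q[0],P[...,1]-q[1])<.015)&(P[...,2]>.1)
    print(n,m.sum(),np.percentile(P[m][:,2],[50,90]).round(4))
m=(P[...,2]>.02)&(P[...,2]<.06)&(np.hypot(P[...,0]-.45,P[...,1]-.06)<.06); print(P[m].mean(0).round(3),m.sum())
cv2.imwrite("pics/t2.png",cv2.resize(p[120:260,200:520,::-1],None,fx=2.5,fy=2.5,interpolation=cv2.INTER_CUBIC))
```

```text
R 33 [0.1649 0.1687]
L 87 [0.6168 0.6211]
[0.452 0.058 0.042] 119
```

View pics/t2.png

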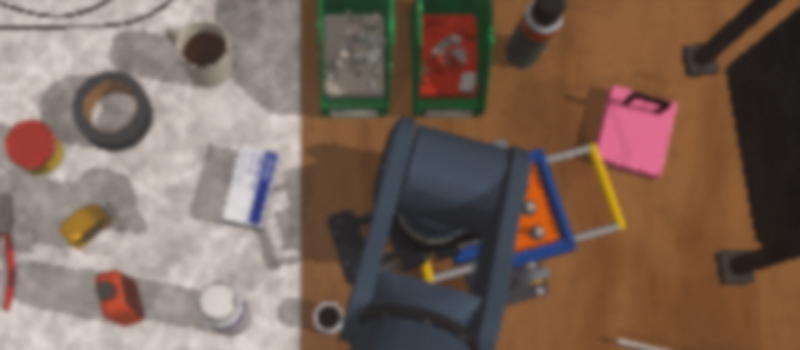

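The frame lies turned over with the orange cassette underside visible at crop (535,215). Its right bar is level (z ≈ 0.165, as at the start), the piston stands upright at (329,317), and the other bench items are unmoved.

```bash
python3 -c "
from rig import bot
print(bot.hand_in())"
```

```text
the job is handed in; nothing more can be done
None
```

The job is handed in (no verdict was returned): the piston stands upright on a free patch of bench, the latch is at its hard stop and held a 13–15 N upward tug, and the frame is turned over, level against its stop, with the cassette latched upside down in it.

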